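Sweep the counted nuts into the counting-tray trough

TASK

The five hex nuts on the counting tray have been counted: sweep them all across the platform with the fingertips, over its open edge and down into the trough alongside. Push them along the surface, do not pick up or carry any. Leave the two bolts standing where they are on the platform, and do not shift the carton or the roll of tape on the desk.

Things in the scene. Friction and masses are not known exactly. Their poses are not given: they have to be found in the camera images.
- tray: Fixed grey plastic parts-counting tray, at a new angle each time. Its flat platform, 260 mm along tray x by 180 mm along y, stands 33 mm above the desk; its -y edge (y = -90 mm) is open and drops into the trough, the other three sides have a rim 4 mm thick and 8 mm high (gap with a small return spout at the rear +x corner). Origin on the desk under the platform's centre, z up.
- trough (a point): Centre of the trough floor, 3 mm above the desk, 120 mm from the tray's origin along tray -y. The trough is 60 mm wide (tray y -150 to -90), 260 mm long beside the platform's whole open edge; its floor lies 30 mm below the platform, its outer wall stands 8 mm above platform level. At tray -x it ends in a 34 mm pouring spout with a low lip. Axes as the tray's.
- nut1: A plain steel hex nut, one of five alike: 24 mm across flats, 28 mm across corners, 14 mm high, about 33 g, lying flat on the tray's platform at the start. Origin at its centre, 7 mm above the platform; its z is the bore axis.
- nut2: A plain steel hex nut, one of five alike: 24 mm across flats, 28 mm across corners, 14 mm high, about 33 g, lying flat on the tray's platform at the start. Origin at its centre, 7 mm above the platform; its z is the bore axis.
- nut3: A plain steel hex nut, one of five alike: 24 mm across flats, 28 mm across corners, 14 mm high, about 33 g, lying flat on the tray's platform at the start. Origin at its centre, 7 mm above the platform; its z is the bore axis.
- nut4: A plain steel hex nut, one of five alike: 24 mm across flats, 28 mm across corners, 14 mm high, about 33 g, lying flat on the tray's platform at the start. Origin at its centre, 7 mm above the platform; its z is the bore axis.
- nut5: A plain steel hex nut, one of five alike: 24 mm across flats, 28 mm across corners, 14 mm high, about 33 g, lying flat on the tray's platform at the start. Origin at its centre, 7 mm above the platform; its z is the bore axis.
- bolt1: A steel hex bolt, one of two alike, standing upright on its head on the platform: head 24 mm across flats and 10 mm high, shank 16 mm thick, 50 mm tall in all. Origin on its axis half-way up, 25 mm above the platform; its z is its axis. The bolts stand nearer the rear rim than the front row of nuts, never between a nut and the trough.
- bolt2: A steel hex bolt, one of two alike, standing upright on its head on the platform: head 24 mm across flats and 10 mm high, shank 16 mm thick, 50 mm tall in all. Origin on its axis half-way up, 25 mm above the platform; its z is its axis. The bolts stand nearer the rear rim than the front row of nuts, never between a nut and the trough.
- carton: A small closed cardboard carton on the desk behind the tray's rear rim, 120 x 80 x 60 mm high, loose. Origin at the centre of its underside.
- tape: A roll of clear packing tape lying flat on the desk at the tray's +x end, 100 mm across, 48 mm high, loose. Origin at the centre of its underside.
Things that resemble listed ones, but are neither listed nor needed, are in the scene too. What is shaped like the nut3 but green or orange is not meant.

How it is judged:
By the outcome, as a careful person would: the job done as asked, in the order asked, and still so for the second after the job is handed in, with the robot touching nothing.
It also fails if it takes over 64 s, if anything falls off the work surface, if the arm or the gripper's body presses on something with over 40 N, if the wrist force passes 120 N, or if a joint passes its speed limit or range.

ROBOT

A 6-joint arm with a two-finger parallel gripper is mounted at the origin on the work surface. World frame = base frame: x ahead of the robot, y to its left, z up, the work surface at z = 0. Lengths are in mm, angles in degrees, forces in N, time in s.
With the tool pointing down it reaches from about 350 to 850 mm from the base axis. Payload 8.1 kg.
Tool frame: the origin (TCP) lies between the finger pads; the fingertips stand 22 mm ahead of it and the grasp point (between the pads) lies 3 mm ahead of it; z points along the fingers, y is the line along which they close (so a half turn about z gives the same grasp; the last joint's range is limited). The gripper opens to 85 mm and grips with 20 to 120 N. Pads are 22 mm wide; open, the fingers measure 114 mm over their backs; the gripper's body (76 mm by 85 mm) begins 54 mm behind the grasp point. The pads swing forward as they close: fully open they stand 13 mm farther back than shut.
Start: joints at [-71.07, 7.471, 85.268, -0, 87.261, -4.893], TCP at [242.373, -548.872, 253.292] pointing down, gripper open.
Joint ranges: [-169.43, 169.43], [-51.17, 129.36], [1.28, 143.12], [-76.62, 256.62], [0, 156.53], [-152.29, 152.29]. Speed limits (degrees/s): [136.94, 136.94, 159.86, 180, 180, 180].

INTERFACE

Orientations are given as [roll, pitch, yaw] about the fixed x, y, z axes, in that order (R = Rz(yaw) Ry(pitch) Rx(roll)).
In Python, from bench import r, vision gives the robot as it stands.
- The arm moves only by the tool step_arm, never from a script. Its argument "targets" is a list that holds one entry, the list of rows, each a list of 6 numbers: the shift along the world's x, y, z in mm, then the turn, a rotation vector about the world's x, y, z in rad. In form: [[[x, y, z, rx, ry, rz], ...]]. A call has 1 to 12 rows; each row is the pose to reach, as a shift and turn from the pose commanded when the call began; what a row does not reach only later rows make up. A row lasts 1/12 s, in which the tool goes at most 41.7 mm and 7.16 degrees, less where a joint would pass 70% of its speed; a pose out of reach is approached as far as the arm can. A call with a gripper value outside its range is refused whole. "fingers" is the gripper's target within -1 to 1 (shut at 1, half-way at 0, fully open at -1), set as the call begins (left out, the last holds). The fingers move at their own pace and stop on an object; "newtons" is the grip in N (left out, the last holds). Time passes only in rows, so rows that repeat a pose let the fingers close. It gives the time, the measured TCP pose, the force, the opening and the grip force at its end, in the units of the state.
- r.sense(): the state, without advancing time (a new reading comes with each control period).
- vision.snapshot(name): name is "scene" or "top" or "wrist"; returns a dict with "img" (420x560x3 uint8, blue, green, red), "mtx" (3x3 intrinsics, pixels), "D" ([k1, k2, p1, p2, k3] as OpenCV has them; the pictures are not rectified), "eye" and "attitude" of the camera in the world. Camera axes: x right, y up, looking along -z (the intrinsics and any distortion apply to the point x, -y, -z); pixel columns grow to the right and rows downward; lengths in mm; the calibration is good to about 2 mm. A picture is of the moment at which its call begins. There is no depth.
- r.hand_in(): hands the job in; it is judged then, once.
The state is a dict: "time": time; "joint_pos": joint angles; "qd": joint speeds; "joint_efforts": joint torques, N m; "tool_pos": TCP position; "tcp_rot": TCP orientation; "ft_force": force on the tool from outside, world axes, zero at the start; "wrist_torque": the same for the moment, N m; "finger_gap": finger opening in mm; "grip_force": force on a finger pad.
Only numpy, scipy, OpenCV 4.12 (cv2) and the standard library are available. Lean on these libraries where they do the work, as an engineer would, in place of code of your own. Each camera call takes 0.05 s, during which the arm holds its last target. There are 200 camera calls.

## Working session

There is one attempt and no reset: what is moved stays moved. The work goes in short steps, Python scripts to look and compute and a tool call to move; the robot and the scene stay as the last step left them, time stands still between calls to the robot, and variables do not carry over. Pictures are saved under pics/ and viewed, at most 10 in all, crops included, and the job is handed in when it is done.

Besides the shell and the picture viewer there is one more tool, called in YAML: its name, and indented under it one key for each argument. step_arm: Moves the arm, as the interface text tells. Its arguments: {"type":"object","properties":{"targets":{"type":"array"},"fingers":{"type":"number"},"newtons":{"type":"number"}},"required":["targets"]}

```bash
mkdir -p pics; cat > h.py <<'E'
import numpy as np, cv2, json
from bench import r, vision
def snap(name,fn):
    s=vision.snapshot(name); cv2.imwrite('pics/'+fn+'.png',s['img'])
    np.savez('pics/'+fn+'.npz',**{k:np.array(s[k]) for k in('mtx','D','eye','attitude')}); return s
def R(a):
    from scipy.spatial.transform import Rotation as Q
    a=np.array(a,float)
    return a if a.shape==(3,3) else Q.from_euler('xyz',a,degrees=True).as_matrix()
def pix(fn,uv,z):
    s=np.load('pics/'+fn+'.npz')
    p=cv2.undistortPoints(np.array(uv,float).reshape(-1,1,2),s['mtx'],s['D']).reshape(-1,2)
    d=np.c_[p[:,0],-p[:,1],-np.ones(len(p))]@R(s['attitude']).T
    z=np.broadcast_to(z,len(p)); e=s['eye']
    return e+d*((z-e[2])/d[:,2])[:,None]
def proj(fn,P):
    s=np.load('pics/'+fn+'.npz'); q=(np.array(P,float)-s['eye'])@R(s['attitude'])
    q=q*[1,-1,-1]
    return cv2.projectPoints(q,np.zeros(3),np.zeros(3),s['mtx'],s['D'])[0].reshape(-1,2)
E
python3 - <<'E'
from h import *
s=snap('top','top0'); print(s['eye'],s['attitude']); s2=snap('scene','sc0'); print(s2['eye'])
print(r.sense())
cv2.imwrite('pics/both.png',np.hstack([cv2.resize(s['img'],(800,600))]))
E
```

```text
[ 337.96845079   -2.52471989 1230.44916604] [  9.79085886   0.26773716 -90.40884726]
[1160.53813188 -235.96336609  672.61249938]
{'time': 0.1, 'joint_pos': array([-7.10714217e+01,  7.51075732e+00,  8.53247869e+01,  3.58059426e-04,
        8.72634022e+01, -4.89312067e+00]), 'qd': array([ 0.00133275, -0.03535231, -0.09580888,  0.00876083,  0.0234421 ,
        0.04130792]), 'joint_efforts': array([ 1.16786367e-03, -5.70952713e+01, -5.01941800e+01, -2.16123935e-04,
        8.15375475e-03, -3.69573752e-05]), 'tool_pos': array([ 242.20045313, -548.41826869,  252.33282156]), 'tcp_rot': array([-1.79901445e+02, -8.79617313e-03,  2.38216740e+01]), 'ft_force': array([0.72987583, 0.14011753, 0.34420235]), 'wrist_torque': array([ 0.03966835, -0.01245506, -0.0446425 ]), 'grip_force': 0.0, 'finger_gap': 85.66872998169941}
```

View pics/both.png

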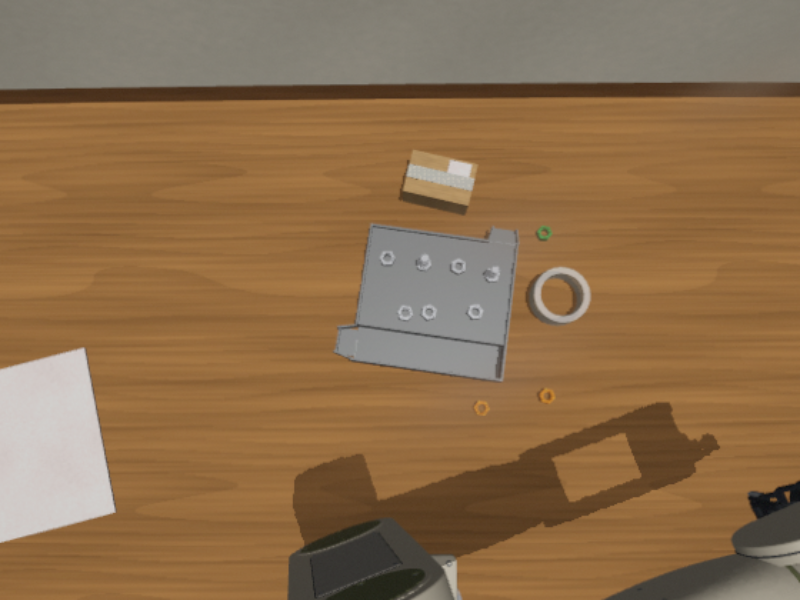

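View pics/sc0.png

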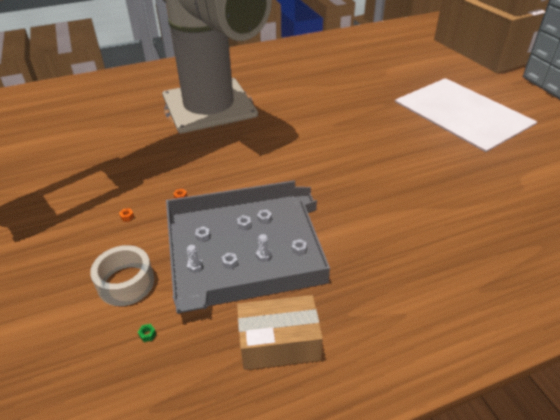

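The top view (at 800 px) shows nuts at about (387,258), (458,266), (405,312), (429,312) and (475,312). The bolts are at (424,262) and (493,273), and the trough is on the robot's side. I'll enlarge a crop.

```bash
python3 - <<'E'
import cv2
i=cv2.imread('pics/top0.png')[145:275,225:375]
cv2.imwrite('pics/crop.png',cv2.resize(i,None,fx=4.6,fy=4.6,interpolation=cv2.INTER_CUBIC))
E
```

```text
(no output)
```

View pics/crop.png

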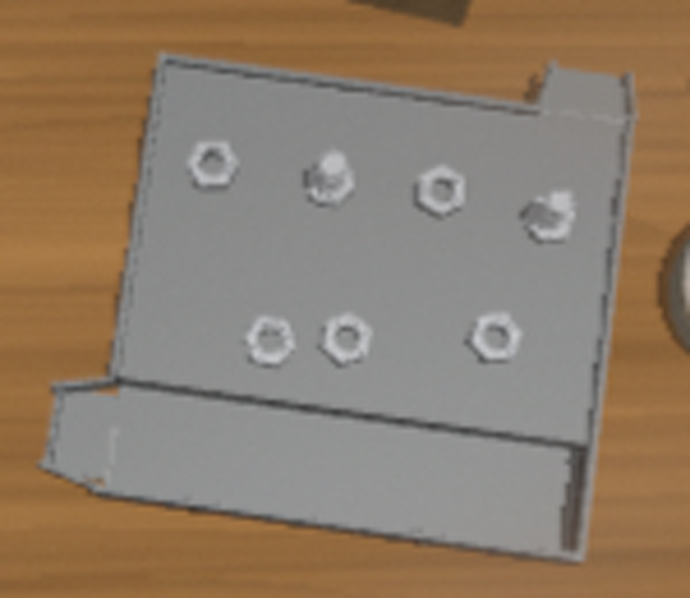

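The crop shows the nuts at (213,164), (440,190), (270,340), (346,338) and (495,337), and the bolt heads at (330,183) and (550,220). The open edge runs from (120,380) to (586,443), and the rear rim from (165,58) to (632,112).

```bash
python3 - <<'E'
from h import *
c=lambda l: np.array(l,float)/4.6+[225-.5+.5/4.6,145-.5+.5/4.6]
e=pix('top0',c([(120,380),(586,443)]),33); b=pix('top0',c([(165,58),(540,108),(632,112)]),41)
print(e.round(1),b.round(1))
ux=b[1]-b[0]; ux2=e[1]-e[0]; print([np.degrees(np.arctan2(v[1],v[0])) for v in(ux,ux2)],np.linalg.norm(ux2))
a=np.arctan2((ux+ux2)[1],(ux+ux2)[0]); X=np.array([np.cos(a),np.sin(a)]);Y=np.array([-X[1],X[0]])
m=e.mean(0)[:2]; rear=((b[:2,:2]-m)@Y).mean(); print('depth edge->rear rim',rear)
print('left rim x',(b[0,:2]-m)@X)
O=m+90*Y; print('ang',np.degrees(a),'O',O)
n=pix('top0',c([(213,164),(440,190),(270,340),(346,338),(495,337)]),47)[:,:2]
q=pix('top0',c([(330,183),(550,220)]),43)[:,:2]
t=pix('top0',c([(334,160),(562,200)]),83)[:,:2]
for l,p in zip('ABCDEPQpq',np.r_[n,q,t]): print(l,p.round(1),((p-O)@np.c_[X,Y]).round(1))
np.savez('tray.npz',O=O,X=X,Y=Y)
E
```

```text
[[ 504.2   56.3   33. ]
 [ 467.5 -198.3   33. ]] [[ 684.8   30.9   41. ]
 [ 654.2 -178.    41. ]
 [ 651.5 -229.2   41. ]]
[np.float64(-98.32196979092166), np.float64(-98.21061900446776)] 257.2859000993412
depth edge->rear rim 182.09777970845516
left rim x -129.37134947942104
ang -98.26080648244603 O [574.94059351 -83.91803065]
A [622.2   4.4] [-94.2  34.1]
B [ 606.5 -120.6] [31.7 36.5]
C [523.6 -26. ] [-49.9 -59.1]
D [524.4 -67.4] [ -9.1 -52.4]
E [ 524.3 -148.5] [ 71.2 -40.8]
P [611.9 -60.2] [-28.7  33.1]
Q [ 590.  -181.2] [94.1 28.9]
p [615.2 -60.6] [-28.8  36.5]
q [ 592.4 -181.9] [94.5 31.3]
```

step_arm:
  targets:
    - [[35,44,-14,0,0,-0.06],[70,88,-28,0,0,-0.12],[105,132,-42,0,0,-0.18],[140,176,-56,0,0,-0.24],[170,214,-70,0,0,-0.3],[200,252,-80,0,0,-0.36],[230,290,-90,0,0,-0.42],[260,327,-100,0,0,-0.48],[285,359,-110,0,0,-0.53],[305,385,-120,0,0,-0.56],[314,396,-123,0,0,-0.56],[314,396,-123,0,0,-0.56]]
  fingers: 0.67

```text
time: 1.1
tool_pos: [544.9, -166.3, 134.3]
tcp_rot: [-180.0, 0.0, -8.3]
ft_force: [0.4, -0.0, 0.5]
finger_gap: 13.8
grip_force: 0.0
```

```bash
cat > st.py <<'E'
from h import *
T=np.load('tray.npz');s=r.sense();p=s['tool_pos']
print(s['time'],p.round(1),s['tcp_rot'].round(1),'gap',round(s['finger_gap'],1),'F',s['ft_force'].round(1),'tray',((p[:2]-T['O'])@np.c_[T['X'],T['Y']]).round(1))
E
python3 st.py; python3 -c "
from h import *
s=snap('wrist','w0');print(s['eye'])"
```

```text
1.1 [ 544.9 -166.3  134.3] [-180.     0.    -8.3] gap 13.8 F [ 0.4 -0.   0.5] tray [ 85.8 -17.9]
[ 627.69226218 -179.48188486  255.35953277]
```

View pics/w0.png

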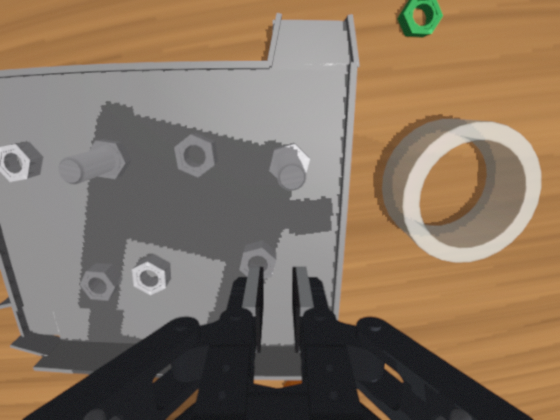

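The wrist view shows the nuts at (14,162), (195,155), (98,286), (150,278) and (258,262), and the bolt bases at about (106,160) and (292,163). I'll check these against the tray estimates.

```bash
python3 st.py; python3 - <<'E'
from h import *
T=np.load('tray.npz')
P=pix('w0',[(14,162),(195,155),(98,286),(150,278),(258,262),(106,160),(293,162),(357,64),(0,71)],[47]*5+[43]*2+[41]*2)
print(np.c_[P[:,:2],(P[:,:2]-T['O'])@np.c_[T['X'],T['Y']]].round(1))
E
```

```text
1.15 [ 547.4 -160.   132.1] [-1.797e+02  1.000e-01 -8.100e+00] gap 14.1 F [-2.4  4.5 -0.5] tray [ 79.2 -16.3]
[[ 622.7    2.2  -92.1   34.9]
 [ 607.1 -123.2   34.2   37.5]
 [ 523.   -27.7  -48.2  -59.5]
 [ 524.5  -69.8   -6.7  -52. ]
 [ 526.4 -150.9   73.3  -38.4]
 [ 612.9  -61.7  -27.5   34.3]
 [ 592.8 -184.9   97.3   32.2]
 [ 647.1 -231.8  135.9   92.7]
 [ 681.9   -3.9  -94.5   94.3]]
```

step_arm:
  targets:
    - [[3,-1,0,0,0,0],[3,-1,0,0,0,0],[3,-1,-20,0,0,0],[3,-1,-40,0,0,0],[3,-1,-55,0,0,0],[3,-1,-65,0,0,0],[3,-1,-70,0,0,0],[3,-1,-70,0,0,0],[3,-1,-70,0,0,0]]

```text
time: 1.9
tool_pos: [547.3, -170.0, 65.7]
tcp_rot: [180.0, -0.0, -8.3]
ft_force: [0.4, 0.2, 0.1]
finger_gap: 14.4
grip_force: 0.0
```

```bash
python3 st.py; python3 -c "
from h import *
s=snap('wrist','w1')"
```

```text
1.9 [ 547.3 -170.    65.7] [180.   -0.   -8.3] gap 14.4 F [0.4 0.2 0.1] tray [ 89.1 -15. ]
```

View pics/w1.png

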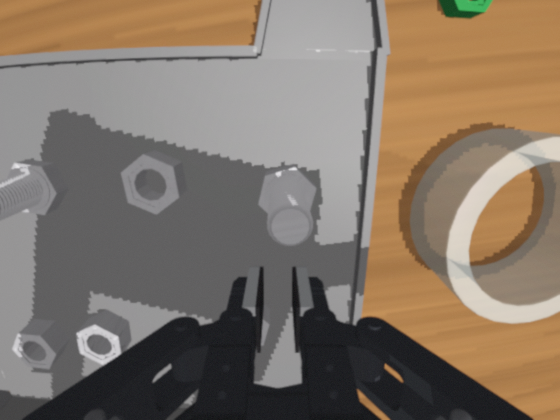

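The wrist view shows the TCP short of target, since the fast rows were clipped. It is now at tray (89,-15), just behind nut E and clear of the bolt. I'll correct that and sweep E.

step_arm:
  targets:
    - [[10,-1,0,0,0,0],[12,15,-6,0,0,0],[12,15,-6,0,0,0],[2,16,-6,0,0,0],[-8,18,-6,0,0,0],[-18,19,-6,0,0,0],[-28,21,-6,0,0,0],[-38,22,-6,0,0,0],[-48,24,-6,0,0,0],[-58,25,-6,0,0,0],[-68,27,-6,0,0,0],[-68,27,-6,0,0,0]]

```text
time: 2.95
tool_pos: [478.1, -142.3, 59.6]
tcp_rot: [180.0, 0.0, -8.3]
ft_force: [-0.5, 0.7, -0.5]
finger_gap: 13.8
grip_force: 0.0
```

```bash
python3 st.py; python3 -c "
from h import *
s=snap('top','t1');cv2.imwrite('pics/t1c.png',cv2.resize(s['img'][145:275,225:375],None,fx=4,fy=4,interpolation=2))"
```

```text
2.95 [ 478.1 -142.3   59.6] [180.    0.   -8.3] gap 13.8 F [-0.5  0.7 -0.5] tray [ 71.7 -87.4]
```

View pics/t1c.png

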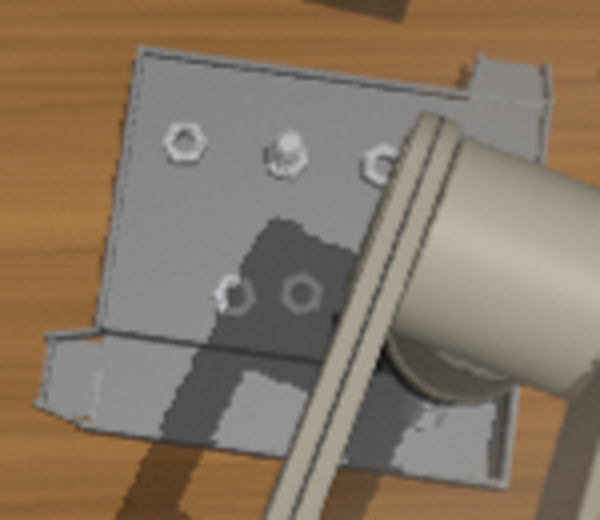

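The arm hides most of this view, but a bright nut-like patch shows in the trough at about (435,415). The other nuts are undisturbed. Next is D.

step_arm:
  targets:
    - [[0,0,15,0,0,0],[0,0,30,0,0,0],[20,17,30,0,0,0],[40,35,30,0,0,0],[60,52,30,0,0,0],[75,65,30,0,0,0],[80,70,30,0,0,0],[80,70,30,0,0,0],[80,70,15,0,0,0],[80,70,0,0,0,0],[80,70,0,0,0,0]]

```text
time: 3.92
tool_pos: [556.6, -72.6, 56.1]
tcp_rot: [180.0, 0.3, -8.3]
ft_force: [-0.4, 0.1, -1.6]
finger_gap: 14.1
grip_force: 0.0
```

```bash
python3 st.py
```

```text
3.9167 [556.6 -72.6  56.1] [180.    0.3  -8.3] gap 14.1 F [-0.4  0.1 -1.6] tray [ -8.6 -19.8]
```

step_arm:
  targets:
    - [[0,-2,1,0,0,0],[-10,-1,1,0,0,0],[-20,1,1,0,0,0],[-30,2,1,0,0,0],[-40,4,1,0,0,0],[-50,5,1,0,0,0],[-60,7,1,0,0,0],[-68,8,1,0,0,0],[-70,8,1,0,0,0],[-70,8,1,0,0,0]]

```text
time: 4.75
tool_pos: [489.2, -64.7, 60.8]
tcp_rot: [180.0, -0.1, -8.3]
ft_force: [-0.2, 0.8, 0.1]
finger_gap: 14.3
grip_force: 0.0
```

```bash
python3 st.py
```

```text
4.75 [489.2 -64.7  60.8] [ 1.8e+02 -1.0e-01 -8.3e+00] gap 14.3 F [-0.2  0.8  0.1] tray [ -6.7 -87.6]
```

step_arm:
  targets:
    - [[0,0,15,0,0,0],[0,0,30,0,0,0],[20,10,30,0,0,0],[40,20,30,0,0,0],[60,30,30,0,0,0],[68,34,30,0,0,0],[68,34,30,0,0,0],[68,34,15,0,0,0],[68,34,5,0,0,0],[68,34,0,0,0,0],[68,34,0,0,0,0]]

```text
time: 5.67
tool_pos: [555.1, -30.4, 57.9]
tcp_rot: [180.0, 0.2, -8.3]
ft_force: [-0.0, 0.9, -0.7]
finger_gap: 14.2
grip_force: 0.0
```

step_arm:
  targets:
    - [[-8,1,0,0,0,0],[-16,2,0,0,0,0],[-26,4,0,0,0,0],[-36,5,0,0,0,0],[-46,7,0,0,0,0],[-56,8,0,0,0,0],[-61,9,0,0,0,0],[-61,9,0,0,0,0]]

```text
time: 6.33
tool_pos: [495.1, -21.1, 60.4]
tcp_rot: [180.0, 0.0, -8.3]
ft_force: [-0.3, -0.3, -0.4]
finger_gap: 14.3
grip_force: 0.0
```

```bash
python3 st.py
```

```text
6.3333 [495.1 -21.1  60.4] [180.    0.   -8.3] gap 14.3 F [-0.3 -0.3 -0.4] tray [-50.7 -88.1]
```

```bash
python3 - <<'E'
from h import *
# w1 taken with tool at ~ (547.3,-170,65.7) yaw -8.3
o=np.array([547.3,-170.0,65.7]); a=np.radians(-8.26); f=np.array([np.cos(a),np.sin(a),0]); l=np.array([np.sin(a),-np.cos(a),0])
s=np.load('pics/w1.npz')
for uv in [(185,320),(160,335),(100,372),(40,415),(235,290),(262,268)]:
    p=cv2.undistortPoints(np.array([[uv]],float),s['mtx'],s['D']).reshape(2)
    d=R(s['attitude'])@[p[0],-p[1],-1]
    for x in(0,11):
        t=(x-(s['eye']-o)@f)/(d@f); P=s['eye']+t*d-o
        print(uv,x,'lat %.0f up %.0f'%(P@l,P[2]))
E
```

```text
(185, 320) 0 lat -38 up 8
(185, 320) 11 lat -32 up 23
(160, 335) 0 lat -45 up 18
(160, 335) 11 lat -39 up 31
(100, 372) 0 lat -59 up 38
(100, 372) 11 lat -51 up 49
(40, 415) 0 lat -69 up 56
(40, 415) 11 lat -60 up 65
(235, 290) 0 lat -19 up -16
(235, 290) 11 lat -17 up 2
(262, 268) 0 lat -7 up -39
(262, 268) 11 lat -6 up -18
```

step_arm:
  targets:
    - [[0,0,20,0,0,0],[6,20,40,0,0,0],[6,42,50,0,0,0],[36,38,50,0,0,0],[66,33,50,0,0,0],[96,29,50,0,0,0],[126,25,50,0,0,0],[148,22,50,0,0,0],[158,20,50,0,0,0],[158,20,50,0,0,0]]

```text
time: 7.17
tool_pos: [656.4, -1.9, 110.4]
tcp_rot: [-180.0, -0.1, -8.3]
ft_force: [0.2, 0.0, -0.0]
finger_gap: 14.0
grip_force: 0.0
```

```bash
python3 st.py;python3 -c "
from h import *
s=snap('top','t2');w=snap('wrist','w2')
cv2.imwrite('pics/t2c.png',np.hstack([cv2.resize(s['img'][145:275,225:375],(400,347),interpolation=2),cv2.resize(w['img'],(400,347))]))"
```

```text
7.1667 [656.4  -1.9 110.4] [-1.8e+02 -1.0e-01 -8.3e+00] gap 14.0 F [ 0.2  0.  -0. ] tray [-92.9  68.9]
```

View pics/t2c.png

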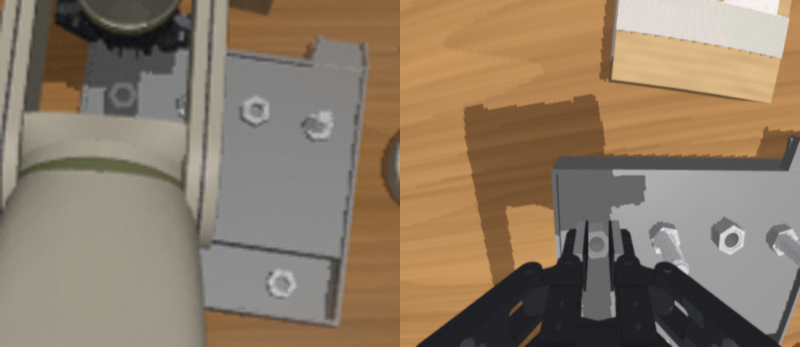

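E is confirmed in the trough at (282,284). Nut A sits centred in the finger gap, so I'll sweep A.

step_arm:
  targets:
    - [[0,0,-15,0,0,0],[0,0,-30,0,0,0],[0,0,-42,0,0,0],[0,0,-48,0,0,0],[0,0,-50,0,0,0],[0,0,-50,0,0,0],[-8,1,-50,0,0,0],[-16,2,-50,0,0,0],[-26,4,-50,0,0,0],[-36,5,-50,0,0,0],[-46,7,-50,0,0,0],[-56,8,-50,0,0,0]]

```text
time: 8.27
tool_pos: [598.5, 6.9, 61.1]
tcp_rot: [-180.0, -0.1, -8.3]
ft_force: [0.6, -0.7, 0.4]
finger_gap: 13.9
grip_force: 0.1
```

step_arm:
  targets:
    - [[-10,1,0,0,0,0],[-20,3,0,0,0,0],[-30,4,0,0,0,0],[-40,6,0,0,0,0],[-50,7,0,0,0,0],[-60,9,0,0,0,0],[-70,10,0,0,0,0],[-80,12,0,0,0,0],[-90,13,0,0,0,0],[-98,14,0,0,0,0],[-99,14,0,0,0,0],[-99,14,0,0,0,0]]

```text
time: 9.27
tool_pos: [499.4, 20.8, 60.6]
tcp_rot: [-180.0, -0.1, -8.3]
ft_force: [-0.0, 0.7, 0.2]
finger_gap: 14.2
grip_force: 0.0
```

```bash
python3 st.py
```

```text
9.2667 [499.4  20.8  60.6] [-1.8e+02 -1.0e-01 -8.3e+00] gap 14.2 F [-0.   0.7  0.2] tray [-92.8 -89.8]
```

step_arm:
  targets:
    - [[0,0,25,0,0,0],[-4,-25,50,0,0,0],[-8,-55,60,0,0,0],[-13,-87,60,0,0,0],[-16,-113,60,0,0,0],[-8,-126,60,0,0,0],[22,-131,60,0,0,0],[52,-135,60,0,0,0],[82,-140,60,0,0,0],[112,-144,60,0,0,0],[134,-147,60,0,0,0],[138,-148,60,0,0,0]]

```text
time: 10.27
tool_pos: [640.8, -128.0, 120.2]
tcp_rot: [180.0, -0.2, -8.3]
ft_force: [0.8, -0.4, -0.1]
finger_gap: 14.0
grip_force: 0.0
```

```bash
python3 st.py;python3 -c "
from h import *
s=snap('top','t3');w=snap('wrist','w3')
cv2.imwrite('pics/t3c.png',np.hstack([cv2.resize(s['img'][145:275,225:375],(400,347),interpolation=2),cv2.resize(w['img'],(400,347))]))"; python3 st.py
```

```text
10.2667 [ 640.8 -128.   120.2] [180.   -0.2  -8.3] gap 14.0 F [ 0.8 -0.4 -0.1] tray [34.2 71.5]
10.3667 [ 638.2 -127.6  119.7] [180.   -0.   -8.3] gap 14.2 F [-0.1 -0.4 -0.5] tray [34.1 68.9]
```

View pics/t3c.png

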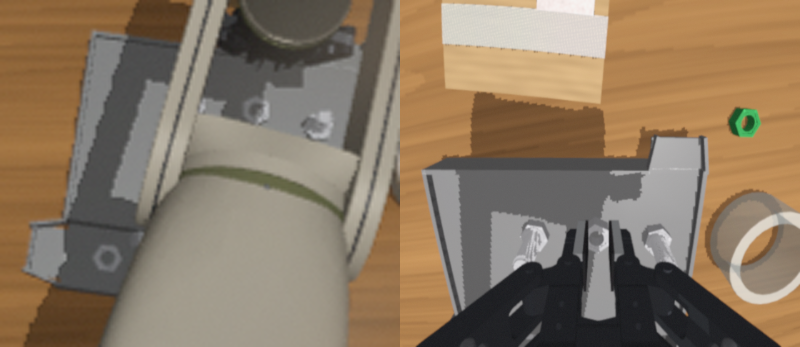

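A is in the trough at (107,257). B is centred in the gap at (597,239), with the bolts equally spaced on either side. I'll sweep B gently.

step_arm:
  targets:
    - [[0,0,-20,0,0,0],[0,0,-38,0,0,0],[0,0,-50,0,0,0],[0,0,-56,0,0,0],[0,0,-59,0,0,0],[0,0,-59,0,0,0]]

```text
time: 10.87
tool_pos: [636.7, -127.1, 60.7]
tcp_rot: [-180.0, 0.1, -8.3]
ft_force: [0.4, -0.5, -0.5]
finger_gap: 14.0
grip_force: 0.0
```

step_arm:
  targets:
    - [[-6,1,0,0,0,0],[-12,2,0,0,0,0],[-18,3,0,0,0,0],[-25,4,0,0,0,0],[-32,5,0,0,0,0],[-39,6,0,0,0,0],[-47,7,0,0,0,0],[-55,8,0,0,0,0],[-63,9,0,0,0,0],[-71,10,0,0,0,0],[-79,11,0,0,0,0],[-87,13,0,0,0,0]]

```text
time: 11.87
tool_pos: [549.4, -114.2, 61.1]
tcp_rot: [180.0, -0.0, -8.3]
ft_force: [1.0, -0.4, -0.3]
finger_gap: 14.3
grip_force: 0.2
```

step_arm:
  targets:
    - [[-8,1,0,0,0,0],[-16,2,0,0,0,0],[-24,3,0,0,0,0],[-32,4,0,0,0,0],[-40,6,0,0,0,0],[-48,7,0,0,0,0],[-56,8,0,0,0,0],[-64,9,0,0,0,0],[-69,10,0,0,0,0],[-70,10,0,0,0,0],[-70,10,0,0,0,0]]

```text
time: 12.78
tool_pos: [479.9, -104.2, 61.1]
tcp_rot: [-180.0, -0.0, -8.3]
ft_force: [-0.5, -0.6, -0.3]
finger_gap: 14.0
grip_force: 0.0
```

```bash
python3 st.py
```

```text
12.7833 [ 479.9 -104.2   61.1] [-180.    -0.    -8.3] gap 14.0 F [-0.5 -0.6 -0.3] tray [ 33.7 -91.1]
```

Now lift and clear the view.

step_arm:
  targets:
    - [[0,0,30,0,0,0],[0,0,60,0,0,0],[0,0,90,0,0,0],[0,-10,120,0,0,0],[-10,-40,140,0,0,0],[-20,-75,150,0,0,0],[-35,-110,150,0,0,0],[-55,-145,150,0,0,0],[-75,-180,150,0,0,0],[-95,-210,150,0,0,0],[-115,-240,150,0,0,0],[-135,-270,150,0,0,0]]

```text
time: 13.78
tool_pos: [344.2, -375.9, 211.3]
tcp_rot: [180.0, -0.0, -8.3]
ft_force: [0.5, -0.3, -0.4]
finger_gap: 14.2
grip_force: 0.0
```

step_arm:
  targets:
    - [[-10,-20,0,0,0,0],[-20,-50,0,0,0,0],[-20,-80,0,0,0,0],[-20,-95,0,0,0,0],[-20,-100,0,0,0,0],[-20,-100,0,0,0,0]]

```text
time: 14.28
tool_pos: [325.0, -475.2, 210.8]
tcp_rot: [-180.0, 0.0, -8.3]
ft_force: [-0.1, -0.1, 0.5]
finger_gap: 14.5
grip_force: 0.0
```

```bash
python3 st.py;python3 -c "
from h import *
s=snap('top','t4');w=snap('scene','s4')
cv2.imwrite('pics/t4c.png',np.vstack([cv2.resize(s['img'][95:305,205:425],(420,401),interpolation=2)]))
cv2.imwrite('pics/t4c.png',np.hstack([cv2.resize(s['img'][95:275,225:425],(400,360),interpolation=2),cv2.resize(w['img'][150:380,60:350],(400,317),interpolation=2) if 0 else cv2.resize(w['img'][150:380,80:335],(400,360),interpolation=2)]))"
```

```text
14.2833 [ 325.  -475.2  210.8] [-180.     0.    -8.3] gap 14.5 F [-0.1 -0.1  0.5] tray [ 423.2 -191.1]
```

View pics/t4c.png

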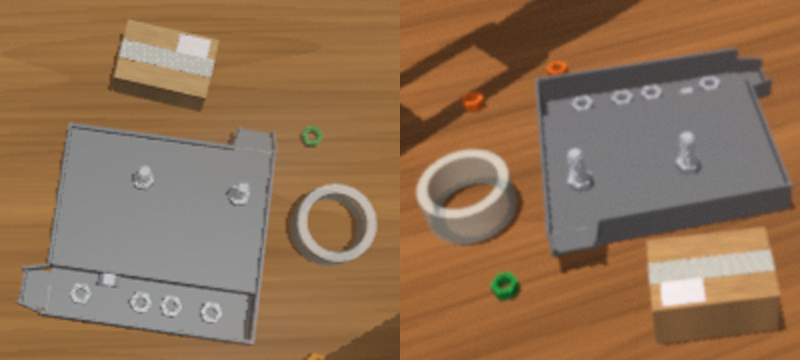

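```bash
python3 - <<'E'
from h import *
T=np.load('tray.npz');M=np.c_[T['X'],T['Y']]
for n,uv in(('t4',(279.5,235)),('s4',(261.7,207.5))):
    for z in(17,31,47):
        p=pix(n,[uv],z)[0]; print(n,z,((p[:2]-T['O'])@M).round(1))
a=cv2.imread('pics/t4.png')[215:255,255:325];b=cv2.imread('pics/s4.png')[190:230,225:295]
cv2.imwrite('pics/z.png',np.vstack([cv2.resize(i,None,fx=7,fy=7,interpolation=2) for i in(a,b)]))
E
```

```text
t4 17 [-54.  -97.9]
t4 31 [-53.9 -99.6]
t4 47 [ -53.8 -101.5]
s4 17 [ -55.5 -113. ]
s4 31 [-52.9 -97.7]
s4 47 [-49.9 -80.3]
```

View pics/z.png

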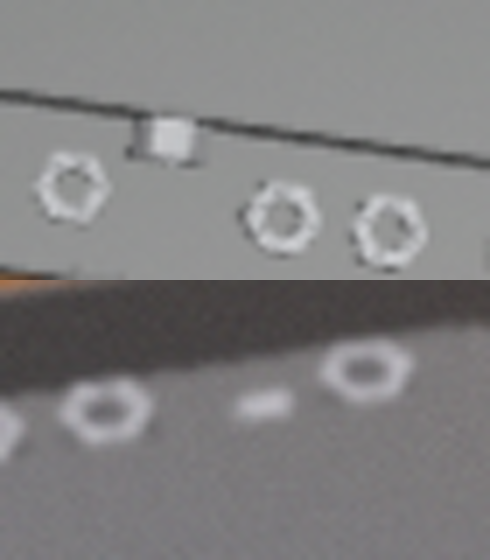

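Nut C stands on one of its flats in the trough: both views put its top at z≈29, y≈-99, below platform level. The bolts are standing where they were, and the carton and tape haven't moved.

```bash
python3 -c "
from bench import r
print(r.hand_in())"
```

```text
the job is handed in; nothing more can be done
None
```

I swept all five nuts into the trough (four lie flat, one stands on edge), left both bolts standing and the carton and tape unmoved, and handed the job in at about 14 s of the 64 s limit.

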